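# Snap the temperature probe into its spring-clip holder

## Robot

A 6-joint arm with a two-finger parallel gripper is mounted at the origin on a cart in front of the work surface, level with it; the furniture and walls round the work are solid. World frame = base frame: x ahead of the robot, y to its left, z up, the work surface at z = 0. Lengths are in m, angles in rad, forces in N, time in s.
With the tool pointing down it reaches from about 0.25 to 0.8 m from the base axis. Payload 3.9 kg.
Tool frame: the origin (TCP) lies at the very end of the fingers, on their centre line; the grasp point (between the pads) lies 19 mm behind it; z points along the fingers, y is the line along which they close (so a half turn about z gives the same grasp; the last joint's range is limited). The gripper opens to 85 mm and grips with 20 to 120 N. Pads are 22 mm wide; open, the fingers measure 114 mm over their backs; the gripper's body (76 mm by 85 mm) begins 54 mm behind the grasp point. The pads swing forward as they close: fully open they stand 13 mm farther back than shut.
Start: joints at [-1.25, 0.26, -0.138, 1.173, 0, 1.571], TCP at [0.166, -0.498, 0.231] pointing down, gripper open.
Joint ranges: [-2.78, 2.78], [-0.83, 1.72], [-1.28, 1.37], [-1.9, 2.12], [-1.57, 1.48], [-3.14, 3.14]. Speed limits (rad/s): [2.57, 2.57, 3.14, 3.14, 3.14, 3.14].

## Interface

Orientations are given as [roll, pitch, yaw] about the fixed x, y, z axes, in that order (R = Rz(yaw) Ry(pitch) Rx(roll)).
In Python, from workcell import bot gives the robot as it stands.
- The arm moves only by the tool move_arm, never from a script. Its argument "series" is a list that holds one entry, the list of rows, each a list of 7 numbers: the turn, a rotation vector about the tool's x, y, z in degrees, then the shift along the tool's x, y, z in m, then the opening, from 0 (shut) to 1 (fully open). A call has 1 to 20 rows; each row shifts and turns the commanded pose from where the row before left it, along the tool's axes as they then stand; what a row does not reach is not made up. A row lasts 1/12 s, in which the tool goes at most 41.7 mm and 7.16 degrees, less where a joint would pass 70% of its speed; a pose out of reach is approached as far as the arm can. A call with a gripper value outside its range is refused whole. The fingers move at their own pace and stop on an object; "grip_force" is the grip in N (left out, the last holds). Time passes only in rows, so rows that do not move let the fingers close. It gives the time, the measured TCP pose, the force, the opening and the grip force at its end, in the units of the state.
- bot.state(): the state, without advancing time (a new reading comes with each control period).
- bot.capture(name): name is "scene" or "top" or "wrist"; returns a dict with "frame" (420x560x3 uint8, red, green, blue), "range_z" (420x560 float32, m along the optical axis (not along the pixel's ray), 0 where there is no reading), "vfov" (degrees; the focal length in pixels is half the picture's height over the tangent of half this angle, whatever the lens; pixels are square), "cx", "cy" (the principal point, pixels), "k1" (the pictures are not rectified: a ray, as slopes to the right and down, at radius r is drawn at 1 + k1 r^2 times it, then the intrinsics apply), "xyz" and "attitude" of the camera in the world; the wrist camera has in their place "hand_eye" (4x4, takes a point from camera to tool coordinates, whose origin is the TCP and whose axes are the flange's). Camera axes: x right, y up, looking along -z (the intrinsics and any distortion apply to the point x, -y, -z); pixel columns grow to the right and rows downward; lengths in m; the calibration is good to about 2 mm. A picture is of the moment at which its call begins: read the wrist's pose just before it.
- bot.hand_in(): hands the job in; it is judged then, once.
The state is a dict: "time": time; "joint_pos": joint angles; "joint_velocities": joint speeds; "joint_efforts": joint torques, N m; "tcp_pos": TCP position; "orientation": TCP orientation; "contact_force": force on the tool from outside, world axes, zero at the start; "wrist_torque": the same for the moment, N m; "finger_gap": finger opening in m; "grip_force": force on a finger pad.
Only numpy, scipy, OpenCV 4.12 (cv2) and the standard library are available. Lean on these libraries where they do the work, as an engineer would, in place of code of your own. Each camera call takes 0.05 s, during which the arm holds its last target. There are 200 camera calls.

## Task

Pick up the wax temperature probe that lies on the bench and press it down, the middle of its handle centred between the two clips, into the empty spring-clip holder until both pairs of spring fingers have snapped around the handle, then let go of it. The clip head is set at an unknown height, so feel for it: hold the probe no tighter than needed, press steadily, stop when it snaps, and do not force it (never push with more than about 20 N). Leave the other holder with the pencil and the things round about where they are.

Things in the scene. Friction and masses are not known exactly. Their poses are not given: they have to be found in the camera images.
- probe_mid (a point): Temperature probe lying with its spike roughly away from the robot: smooth grey round handle 16 mm thick, y = -55 to +57 mm; black square collar 16 x 16 mm behind it to -64 mm; steel spike 4 mm thick in front to +117 mm; about 60 g. This point: on the handle's axis near its middle, half-way up (8 mm above the bench). y runs along the probe to the spike, z up as it lies.
- clip_holder: Empty spring-clip holder, fixed: aluminium foot 52 x 130 x 8 mm, two sleeves (tops at 25 mm), above them a clip head on two columns. Origin: centre of the underside, z up. The probe goes in along the holder's y axis, middle over the origin. Clips at y = -40 and +40 mm, 12 mm long: white V saddle between two steel spring fingers, mouth 24 mm wide; between the clips only a low plate 36 mm wide.
- seat_low (a point): Point on the holder's centre line, 52 mm above the bench: axis of a seated handle if the head is at its lowest (the low plate's top is 14 mm under a seated axis). The head is locked 0 to 20 mm higher, unmeasured: feel for it. Fingers first touch when the handle's axis is 13 mm above seated; opening both clips takes 5 to 12 N, most at 7 to 11 mm; from about 2 mm they draw it down; saddles are rigid.
- petri_dish: closed petri dish, 46 mm across, 14 mm high, on the bench; a bystander. Origin: centre of its underside.
- cassette: white tissue cassette, 28 x 40 x 6 mm, on the bench; a bystander. Origin: centre of its underside.
- forceps: steel forceps, 118 mm long, lying on the bench; a bystander. Origin: centre of its underside.
- pencil_holder: the other holder, fixed to the bench: same foot, 52 x 130 x 8 mm, but with narrow clips that already hold a thin pencil, top about 55 mm above the bench; a bystander. Origin: centre of its underside.

How it is judged:
By the outcome, as a careful person would: the job done as asked, in the order asked, and still so for the second after the job is handed in, with the robot touching nothing.
It also fails if it takes over 59 s, if anything falls off the work surface, if the arm or the gripper's body presses on something with over 40 N, if the wrist force passes 120 N, or if a joint passes its speed limit or range.

## Working session

There is one attempt and no reset: what is moved stays moved. The work goes in short steps, Python scripts to look and compute and a tool call to move; the robot and the scene stay as the last step left them, time stands still between calls to the robot, and variables do not carry over. Pictures are saved under pics/ and viewed, at most 10 in all, crops included, and the job is handed in when it is done.

Besides the shell and the picture viewer there is one more tool, called after "Emit:" as a command line: name --argument value ..., lists and objects as JSON in quotes. move_arm: Moves the arm, as the interface text tells. Its arguments: {"type":"object","properties":{"series":{"type":"array","items":{"type":"array","items":{"type":"array","items":{"type":"number"}}}},"grip_force":{"type":"number"}},"required":["series"]}

```bash
mkdir -p pics
cat > h.py <<'E'
import numpy as np, cv2
from scipy.spatial.transform import Rotation as R
from workcell import bot
def cam(name):
    s=bot.state(); c=bot.capture(name); 
    if 'hand_eye' in c:
        T=np.eye(4); T[:3,:3]=R.from_euler('xyz',s['orientation']).as_matrix(); T[:3,3]=s['tcp_pos']; c['T']=T@np.array(c['hand_eye'])
    else:
        a=np.array(c['attitude']); 
        T=np.eye(4); T[:3,:3]=a if a.shape==(3,3) else (R.from_euler('xyz',a) if a.size==3 else R.from_quat(a)).as_matrix(); T[:3,3]=c['xyz']; c['T']=T
    return c
def cloud(c):
    h,w=c['range_z'].shape; f=h/2/np.tan(np.radians(c['vfov'])/2)
    K=np.array([[f,0,c['cx']],[0,f,c['cy']],[0,0,1.]]); v,u=np.mgrid[:h,:w]
    p=cv2.undistortPoints(np.stack([u,v],-1).reshape(-1,1,2).astype(float),K,np.array([c['k1'],0,0,0,0.])).reshape(h,w,2)
    z=c['range_z']; P=np.stack([p[...,0]*z,-p[...,1]*z,-z],-1)
    W=P@c['T'][:3,:3].T+c['T'][:3,3]; W[z==0]=np.nan
    return W
def save(c,n): cv2.imwrite('pics/'+n,c['frame'][...,::-1])
E
python3 - <<'E'
from h import *
s=bot.state(); print({k:np.round(v,3) for k,v in s.items()})
for n in ('top','scene'):
    c=cam(n); print(n,c['attitude'],c['xyz'],c['vfov'],c['k1']); save(c,n+'.png'); W=cloud(c); np.save(n+'.npy',W)
    print(np.nanpercentile(W.reshape(-1,3),[1,25,50,75,99],axis=0).round(3))
E
```

```text
{'time': np.float64(0.0), 'joint_pos': array([-1.25 ,  0.261, -0.139,  1.173,  0.   ,  1.571]), 'joint_velocities': array([-0.   , -0.   ,  0.   ,  0.   ,  0.002,  0.001]), 'joint_efforts': array([-1.0000e-03, -4.0568e+01,  2.5392e+01,  1.9000e-02,  0.0000e+00,
       -0.0000e+00]), 'tcp_pos': array([ 0.165, -0.498,  0.23 ]), 'orientation': array([-3.14 , -0.   ,  0.321]), 'contact_force': array([-0.023, -0.27 , -0.281]), 'wrist_torque': array([ 0.055, -0.033, -0.001]), 'grip_force': np.float64(0.0), 'finger_gap': np.float64(0.085)}
top [ 0.0940558  -0.01836161 -1.54615377] [ 0.42421048 -0.07510734  0.99503952] 42.77810912934703 -0.01386561201264124
[[-0.104 -0.569 -0.866]
 [ 0.255 -0.389 -0.078]
 [ 0.501 -0.081  0.002]
 [ 0.694  0.212  0.04 ]
 [ 0.88   0.788  0.38 ]]
scene [ 0.90694224 -0.00715809 -2.70289025] [0.26116019 0.51909652 0.58578203] 54.997719568549094 -0.016785447590768342
[[ 4.300e-02 -1.372e+00 -8.600e-01]
 [ 2.850e-01 -4.120e-01  1.000e-03]
 [ 5.310e-01 -6.000e-02  5.800e-02]
 [ 7.290e-01  1.310e-01  1.570e-01]
 [ 1.081e+00  4.200e-01  4.330e-01]]
```

View pics/top.png

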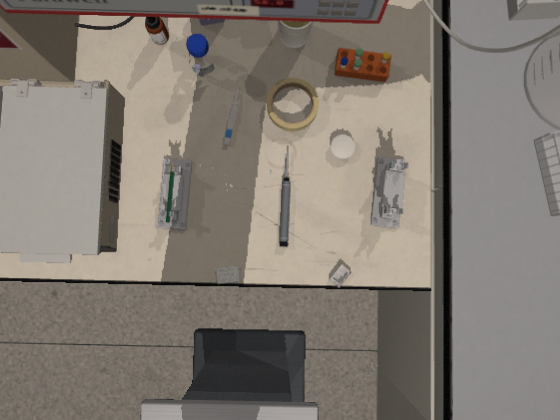

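View pics/scene.png

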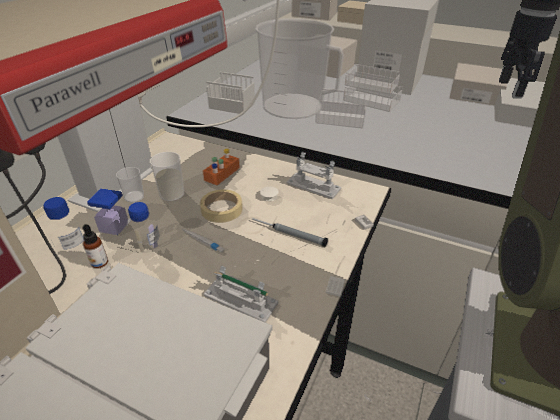

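The top view shows the probe handle around px (285,212), with its spike tip at (287,147) and collar at (284,245). The empty holder is at (388,192), the pencil holder at (175,192), the dish at (342,147) and the cassette at (340,272). The scene view agrees. Next I'll compute positions.

Run:
```python
from h import *
W=np.load('top.npy'); im=cv2.imread('pics/top.png')
for n,(u,v) in dict(handle=(285,212),collar=(284,243),tip=(287,150),dish=(342,147),cass=(340,272),ring=(313,105),edgeR=(432,190),edgeF=(300,285),pencil=(170,192),wall=(440,190),base=(248,365)).items():
    print(n,np.nanmedian(W[v-1:v+2,u-1:u+2].reshape(-1,3),axis=0).round(3))
def comp(name,u0,u1,v0,v1,z0,z1):
    S=W[v0:v1,u0:u1].reshape(-1,3); S=S[(S[:,2]>z0)&(S[:,2]<z1)]
    r=cv2.minAreaRect((S[:,:2]*1000).astype(np.float32)); print(name,len(S),np.median(S,0).round(4),np.round(r[0],1),np.round(r[1],1),round(r[2],1),S[:,2].max().round(3)); return S
comp('probe',265,305,170,255,.008,.03)
comp('handle',265,305,180,250,.012,.03)
comp('foot',365,415,145,235,.004,.013)
H=comp('head',365,415,145,235,.03,.12)
comp('foot2',150,200,145,235,.004,.013)
# render height map of holder
S=W[140:240,360:420]; print(np.nanmax(S[...,2]))
for z in np.arange(0.02,.1,.005):
    m=(S[...,2]>z)&(S[...,2]<=z+.005); 
    if m.sum(): print(round(z,3),m.sum(),S[m].mean(0).round(4))
c=cv2.resize(im[140:240,360:420],None,fx=6,fy=6,interpolation=2)
c2=cv2.resize(np.clip(S[...,2]/.1*255,0,255).astype(np.uint8),None,fx=6,fy=6,interpolation=0)
cv2.imwrite('pics/crop.png',np.hstack([c,cv2.applyColorMap(c2,2)]))
```

```text
handle [ 0.498 -0.091  0.015]
collar [ 0.442 -0.09   0.018]
tip [ 0.615 -0.092  0.009]
dish [ 0.623 -0.194  0.014]
cass [ 0.391 -0.195  0.   ]
ring [ 0.699 -0.138  0.024]
edgeR [ 0.566 -0.414 -0.158]
edgeF [ 0.366 -0.122 -0.001]
pencil [0.526 0.114 0.049]
wall [ 0.559 -0.409 -0.085]
base [ 0.111 -0.008 -0.528]
probe 595 [ 0.5003 -0.091   0.0149] [507.7 -84.7] [ 28.6 139.5] 89.0 0.021
handle 474 [ 0.4966 -0.0907  0.0154] [498. -91.] [ 15.1 120.3] 89.2 0.021
foot 942 [ 0.533  -0.2678  0.0083] [ 548.3 -284.6] [165.9  90.5] 0.6 0.013
head 1034 [ 0.5432 -0.2825  0.0532] [ 542.6 -282.3] [37.3 91.8] 84.3 0.083
foot2 1029 [0.5242 0.1    0.0085] [536.4 114.8] [167.1  90.8] 2.6 0.013
0.08339194908340442
0.02 35 [ 0.5174 -0.2748  0.023 ]
0.025 32 [ 0.5126 -0.2761  0.0265]
0.03 1 [ 0.4983 -0.2752  0.0319]
0.04 2 [ 0.5434 -0.2714  0.0442]
0.045 57 [ 0.5436 -0.2801  0.0488]
0.05 685 [ 0.5425 -0.282   0.0526]
0.055 106 [ 0.544  -0.2807  0.0566]
0.06 47 [ 0.5436 -0.2843  0.0617]
0.065 6 [ 0.5422 -0.2738  0.0665]
0.07 35 [ 0.5478 -0.2858  0.0734]
0.075 75 [ 0.5397 -0.2833  0.0777]
0.08 20 [ 0.5465 -0.2839  0.0812]<stdin>:19: RuntimeWarning: invalid value encountered in cast
```

View pics/crop.png

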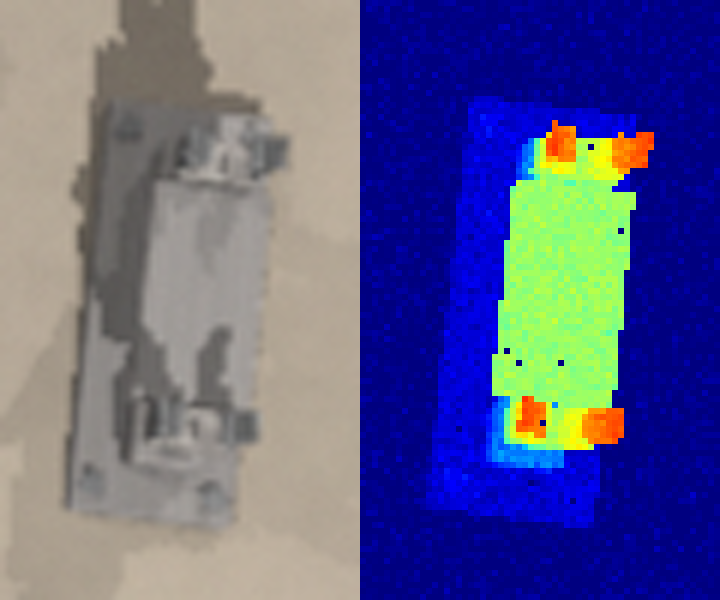

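Emit:
move_arm --series '[[[0,0,6.13,0,0,-0.01,1],[0,0,6.13,0,0,-0.02,1],[0,0,6.13,0,0,-0.02,1],[0,0,0,0.021,-0.0205,-0.001,1],[0,0,0,0.021,-0.0205,-0.001,1],[0,0,0,0.021,-0.0205,-0.001,1],[0,0,0,0.021,-0.0205,-0.001,1],[0,0,0,0.021,-0.0205,-0.001,1],[0,0,0,0.021,-0.0205,-0.001,1],[0,0,0,0.021,-0.0205,-0.001,1],[0,0,0,0.021,-0.0205,-0.001,1],[0,0,0,0.021,-0.0205,-0.001,1],[0,0,0,0.021,-0.0205,-0.001,1],[0,0,0,0.021,-0.0205,-0.001,1],[0,0,0,0.021,-0.0205,-0.001,1],[0,0,0,0.021,-0.0205,-0.001,1],[0,0,0,0.021,-0.0205,-0.001,1],[0,0,0,0.021,-0.0205,-0.001,1],[0,0,0,0,0,0,1],[0,0,0,0,0,0,1]]]'

```text
time: 1.77
tcp_pos: [0.4811, -0.1897, 0.2957]
orientation: [-3.141, 0.001, 0.003]
contact_force: [0.4, 0.4, 0.5]
finger_gap: 0.0858
grip_force: 0.0
```

Run:
```python
from h import *
s=bot.state(); print(s['tcp_pos'],s['orientation'],s['joint_pos'],s['contact_force'])
c=cam('wrist'); print(c['hand_eye'],c['vfov']); save(c,'w1.png'); W=cloud(c); np.save('w1.npy',W)
```

```text
[ 0.48113489 -0.18970921  0.29565013] [-3.14139315e+00  1.28542770e-03  2.71928497e-03] [-3.75399722e-01  2.28706621e-01 -1.33929143e-02  1.32996507e+00
 -2.89137946e-04  2.76347396e+00] [0.43161765 0.37386288 0.45921592]
[[-1.01887393e-03  9.57784747e-01  2.87484504e-01  7.38644263e-02]
 [ 9.99999137e-01  1.21446659e-03 -5.02025425e-04  6.42229338e-04]
 [-8.29972621e-04  2.87483744e-01 -9.57785157e-01 -1.43043203e-01]
 [ 0.00000000e+00  0.00000000e+00  0.00000000e+00  1.00000000e+00]] 63.2270581557224
```

View pics/w1.png

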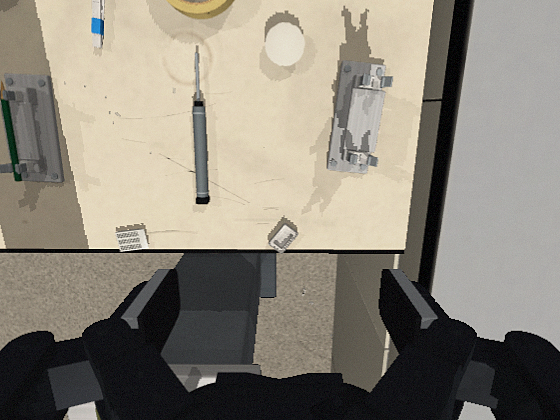

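The wrist view shows the probe handle from px (199,103) to (203,203) with its spike up to (197,45). The holder foot's corners are at about (343,60), (385,75), (328,167) and (370,172), with the clips at (378,77) and (362,158).

```bash
cat > m.py <<'E'
from h import *
def line(S):  # S Nx3, mainly along x -> fit y=a+bx robustly
    b,a=np.polyfit(S[:,0],S[:,1],1)
    for _ in range(5):
        r=S[:,1]-a-b*S[:,0]; k=abs(r)<2*np.std(r)+1e-4; b,a=np.polyfit(S[k,0],S[k,1],1)
    return a,b
def pick(W,x0,x1,y0,y1,z0,z1):
    S=W.reshape(-1,3); return S[(S[:,0]>x0)&(S[:,0]<x1)&(S[:,1]>y0)&(S[:,1]<y1)&(S[:,2]>z0)&(S[:,2]<z1)]
def probe(W):
    S=pick(W,.38,.60,-.12,-.06,.009,.03); S0=S[S[:,0]<.545]
    a,b=line(S0); print('probe n',len(S0),'x range',np.percentile(S[:,0],[.5,99.5]).round(4),'y(.5)',round(a+b*.5,4),'yaw',np.degrees(b).round(2),'ztop',np.percentile(S0[:,2],90).round(4))
def holder(W):
    for nm,z0,z1,y0,y1 in (('foot',.005,.012,-.35,-.23),('plate',.045,.060,-.35,-.23),('tips',.070,.095,-.35,-.23)):
        S=pick(W,.44,.65,y0,y1,z0,z1); S=S[np.isfinite(S[:,0])]
        hull=cv2.minAreaRect((S[:,:2]*1000).astype(np.float32)); print(nm,len(S),'rect',np.round(hull[0],1),np.round(hull[1],1),round(hull[2],1),'medz',np.median(S[:,2]).round(4), 'max',S[:,2].max().round(4))
        if nm=='tips':
            _,l,cen=cv2.kmeans((S*1000).astype(np.float32),4,None,(3,50,.01),10,0); print(np.round(cen,1),np.bincount(l.ravel()))
    for xa in (.515,.53,.545,.56):  # plate edges
        S=pick(W,xa-.004,xa+.004,-.35,-.23,.047,.060); print(xa,np.percentile(S[:,1],[3,50,97]).round(4))
E
python3 - <<'E'
from m import *
W=np.load('w1.npy'); probe(W); holder(W)
E
```

```text
probe n 1079 x range [0.4378 0.5973] y(.5) -0.0937 yaw -1.08 ztop 0.0167
foot 2109 rect [ 542.2 -282.6] [ 52.1 130.1] 84.3 medz 0.0085 max 0.012
plate 2317 rect [ 542.  -282.7] [36.3 91.6] 83.8 medz 0.0528 max 0.06
tips 395 rect [ 542.  -282.9] [29.7 90.5] 84.1 medz 0.0767 max 0.0823
[[ 501.5 -288.6   76.8]
 [ 582.8 -276.6   76.9]
 [ 580.9 -296.8   76.7]
 [ 503.7 -268.6   76.9]] [106  90 129  70]
0.515 [-0.2967 -0.28   -0.2629]
0.53 [-0.2985 -0.2807 -0.264 ]
0.545 [-0.2999 -0.2827 -0.2659]
0.56 [-0.301  -0.2843 -0.267 ]
```

Holder: centre (0.542, -0.2827), yaw -5.8°, plate top at about 0.0525, so the seated axis should be near 0.0665. Probe: mid at about (0.502, -0.092), yaw -1.1°. Now the approach.

Emit:
move_arm --series '[[[0,0,1.2,0.0026,-0.0122,0.02,1],[0,0,0,0.0026,-0.0122,0.02,1],[0,0,0,0.0026,-0.0122,0.02,1],[0,0,0,0.0026,-0.0122,0.02,1],[0,0,0,0.0026,-0.0122,0.02,1],[0,0,0,0.0026,-0.0122,0.02,1],[0,0,0,0.0026,-0.0122,0.02,1],[0,0,0,0.0026,-0.0122,0.02,1],[0,0,0,0,0,0.02,1],[0,0,0,0,0,0.02,1],[0,0,0,0,0,0,1],[0,0,0,0,0,0,1]]]'

```text
time: 2.82
tcp_pos: [0.5014, -0.0943, 0.0957]
orientation: [-3.141, 0.003, -0.023]
contact_force: [-0.6, -0.3, 0.5]
finger_gap: 0.0852
grip_force: 0.0
```

Run:
```python
from m import *
s=bot.state(); print(s['tcp_pos'],s['orientation'])
c=cam('wrist'); save(c,'w2.png'); W=cloud(c); probe(W)
S=pick(W,.38,.65,-.12,-.06,.004,.03)
for x in np.arange(.43,.63,.008):
    q=S[abs(S[:,0]-x)<.004]
    if len(q)>5: print(round(x,3),len(q),np.percentile(q[:,1],[3,50,97]).round(4),np.percentile(q[:,2],95).round(4))
```

```text
[ 0.50137399 -0.09426861  0.09566438] [-3.14133442  0.00321036 -0.02269422]
probe n 3222 x range [0.438  0.5972] y(.5) -0.0915 yaw -1.11 ztop 0.0166
0.438 119 [-0.098  -0.0906 -0.0832] 0.0173
0.446 237 [-0.0981 -0.0907 -0.0825] 0.017
0.454 213 [-0.0983 -0.0903 -0.0827] 0.0169
0.462 223 [-0.0985 -0.0911 -0.083 ] 0.0167
0.47 215 [-0.0986 -0.0908 -0.0833] 0.0168
0.478 233 [-0.0988 -0.091  -0.0837] 0.0168
0.486 228 [-0.0989 -0.0915 -0.0839] 0.0169
0.494 244 [-0.099  -0.0913 -0.0835] 0.0169
0.502 255 [-0.0992 -0.0916 -0.0838] 0.017
0.51 259 [-0.0994 -0.0918 -0.0841] 0.0169
0.518 267 [-0.0995 -0.092  -0.0845] 0.0168
0.526 264 [-0.0996 -0.0922 -0.0847] 0.0168
0.534 287 [-0.0998 -0.0924 -0.0843] 0.0169
0.542 293 [-0.0999 -0.0921 -0.0847] 0.0167
0.55 291 [-0.1001 -0.0928 -0.085 ] 0.017
0.558 257 [-0.0995 -0.0925 -0.0858] 0.0163
0.566 105 [-0.0965 -0.0927 -0.0881] 0.0139
0.574 90 [-0.0948 -0.0929 -0.0908] 0.0111
0.582 84 [-0.095  -0.0931 -0.0911] 0.0113
0.59 70 [-0.0946 -0.0933 -0.092 ] 0.0112
0.598 70 [-0.0949 -0.0935 -0.0922] 0.0112
0.606 70 [-0.0951 -0.0938 -0.0925] 0.0112
0.614 61 [-0.0953 -0.094  -0.0927] 0.0117
```

View pics/w2.png

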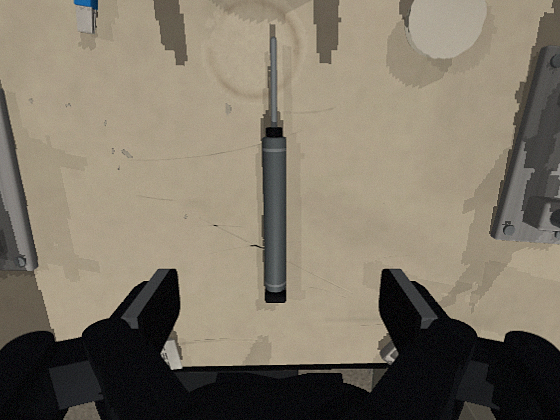

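The probe is centred below the gripper, with its handle from px (273,135) to (274,292) and the fingers either side. I'll descend now.

Emit:
move_arm --series '[[[0,0,0,0.0006,-0.0028,0.025,1],[0,0,0,0,0,0.025,1],[0,0,0,0,0,0.02,1],[0,0,0,0,0,0.012,1],[0,0,0,0,0,0.006,1],[0,0,0,0,0,0.003,1],[0,0,0,0,0,0,1],[0,0,0,0,0,0,1]]]'

```text
time: 3.53
tcp_pos: [0.505, -0.0912, 0.0065]
orientation: [3.141, -0.002, -0.021]
contact_force: [0.4, 0.1, -0.2]
finger_gap: 0.0854
grip_force: 0.0
```

Run:
```python
from m import *
s=bot.state(); print(s['tcp_pos'],s['orientation'],s['contact_force'])
```

```text
[ 0.50501835 -0.09120002  0.0065088 ] [ 3.14120732e+00 -2.24342933e-03 -2.14258144e-02] [ 0.42622639  0.1066992  -0.17277505]
```

Emit:
move_arm --series '[[[0,0,0,-0.003,0,0.0025,1],[0,0,0,0,0,0,1],[0,0,0,0,0,0,0.4],[0,0,0,0,0,0,0],[0,0,0,0,0,0,0],[0,0,0,0,0,0,0],[0,0,0,0,0,0,0],[0,0,0,0,0,0,0],[0,0,0,0,0,0,0],[0,0,0,0,0,0,0],[0,0,0,0,0,0,0],[0,0,0,0,0,0,0]]]' --grip_force 40

```text
time: 4.53
tcp_pos: [0.5009, -0.0907, 0.003]
orientation: [-3.142, -0.0, -0.021]
contact_force: [-0.2, 0.5, 2.8]
finger_gap: 0.0142
grip_force: 39.1
```

Emit:
move_arm --series '[[[0,0,0,0,0,-0.003,0],[0,0,0,0,0,-0.008,0],[0,0,0,0,0,-0.015,0],[0,0,0,0,0,-0.025,0],[0,0,0,0,0,-0.03,0],[0,0,0,0,0,-0.03,0],[0,0,0,0,0,-0.02,0],[0,0,0,0,0,-0.01,0],[0,0,0,0,0,0,0],[0,0,0,0,0,0,0],[0,0,0,0,0,0,0]]]'

```text
time: 5.45
tcp_pos: [0.4996, -0.0905, 0.1423]
orientation: [-3.141, 0.003, -0.021]
contact_force: [-0.2, 0.4, -1.4]
finger_gap: 0.0141
grip_force: 39.0
```

```bash
cat > held.py <<'E'
from m import *
s=bot.state(); print(s['tcp_pos'],s['orientation'],s['contact_force'],s['finger_gap'],s['grip_force'])
def held(c,zmin=.05,n=None):
    W=cloud(c); t=np.array(s['tcp_pos']); Rt=R.from_euler('xyz',s['orientation']).as_matrix()
    L=(W-t)@Rt  # tool coordinates
    L=L.reshape(-1,3); k=(abs(L[:,1])<.02)&(abs(L[:,0])<.13)&(L[:,2]>-.03)&(L[:,2]<.012); L=L[k]
    for x in np.arange(-.08,.125,.01):
        q=L[abs(L[:,0]-x)<.005]
        if len(q)>5: print(round(x,3),len(q),np.percentile(q[:,1],[3,50,97]).round(4),np.percentile(q[:,2],[5,50,95]).round(4))
    if len(L): print('x range',np.percentile(L[:,0],[.5,99.5]).round(4))
E
python3 - <<'E'
from held import *
c=cam('wrist'); save(c,'w3.png'); held(c)
d=cam('scene'); save(d,'s3.png'); print('scene'); held(d)
cv2.imwrite('pics/c3.png',np.hstack([c['frame'][80:380,120:440],cv2.resize(d['frame'][150:270,230:390],None,fx=2.5,fy=2.5)])[...,::-1])
E
```

```text
[ 0.49962835 -0.09049535  0.14234955] [-3.14113973e+00  2.74770348e-03 -2.11438056e-02] [-0.24375377  0.36772922 -1.42381671] 0.01407857169717152 39.02901649475098
-0.05 138 [-0.0067  0.0006  0.0084] [-0.0133 -0.0108 -0.0063]
-0.04 566 [-0.0061  0.0011  0.0078] [-0.0137 -0.0123 -0.0073]
-0.03 604 [-0.0064  0.0006  0.0077] [-0.0137 -0.0121 -0.007 ]
-0.02 624 [-0.0063  0.0006  0.0075] [-0.0137 -0.0122 -0.0076]
-0.01 665 [-0.0062  0.0006  0.0075] [-0.015  -0.0125 -0.0096]
-0.0 801 [-0.0063  0.0007  0.0076] [-0.0276 -0.0126 -0.0098]
0.01 2466 [-0.0186 -0.0002  0.0189] [-0.0285 -0.0143 -0.0075]
0.02 832 [-0.007   0.0003  0.0079] [-0.0136 -0.0121 -0.0074]
0.03 875 [-0.0069  0.0003  0.0078] [-0.0138 -0.0122 -0.007 ]
0.04 934 [-0.007   0.0003  0.0076] [-0.0137 -0.012  -0.0075]
0.05 1002 [-0.0069  0.0003  0.0079] [-0.0138 -0.0122 -0.0076]
0.06 695 [-0.0053  0.0003  0.006 ] [-0.0128 -0.0098 -0.006 ]
0.07 284 [-0.0016  0.0004  0.0023] [-0.0081 -0.007  -0.0055]
0.08 311 [-0.0015  0.0004  0.0023] [-0.0082 -0.0069 -0.0055]
0.09 299 [-0.0011  0.0004  0.0023] [-0.0082 -0.007  -0.0055]
0.1 302 [-0.00
[... 546 characters left out ...]
85 -0.0155 -0.001 ]
0.01 16 [-0.0181 -0.0151 -0.0132] [-0.0272 -0.0138 -0.0007]
0.02 33 [-0.0106 -0.0076 -0.0012] [-0.0131 -0.0089 -0.0022]
0.03 37 [-0.0103 -0.0067  0.001 ] [-0.0132 -0.0094 -0.002 ]
0.04 41 [-0.0101 -0.0074  0.0008] [-0.0132 -0.0098 -0.0023]
0.05 36 [-0.0103 -0.0078 -0.0009] [-0.0134 -0.0102 -0.0019]
0.06 18 [-0.0089 -0.005   0.0004] [-0.0115 -0.008  -0.0023]
0.07 10 [-0.0035 -0.002  -0.0008] [-0.0078 -0.006  -0.003 ]
0.08 9 [-0.005  -0.0032 -0.0009] [-0.0077 -0.0066 -0.0049]
0.09 9 [-0.0039 -0.0028 -0.0021] [-0.0081 -0.0069 -0.0043]
0.1 8 [-0.0055 -0.0028 -0.0003] [-0.0077 -0.0064 -0.0054]
0.11 8 [-0.0039 -0.003  -0.0007] [-0.0071 -0.0062 -0.0043]
x range [-0.0645  0.1122]
```

View pics/c3.png

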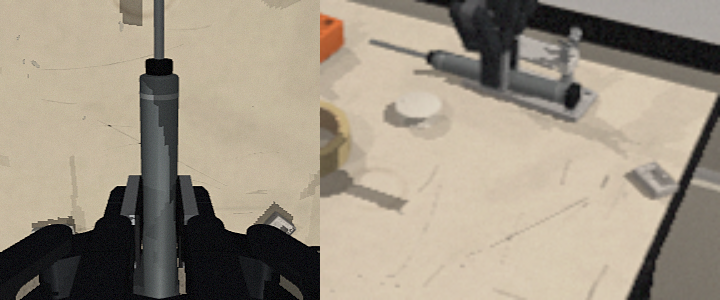

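The held view shows the probe level and straight in the fingers, and the collar is visible in the scene crop. I'll pin down the lengthwise offset of its middle.

Run:
```python
from held import *
Rt=R.from_euler('xyz',s['orientation']).as_matrix(); t=np.array(s['tcp_pos'])
for n in ('wrist','scene','top'):
    c=cam(n); W=cloud(c); L=((W-t)@Rt).reshape(-1,3); g=c['frame'].reshape(-1,3).mean(1)
    k=(abs(L[:,1])<.012)&(abs(L[:,0])<.14)&(L[:,2]>-.03)&(L[:,2]<.012); L,gg=L[k],g[k]
    print(n,'min/max x',L[:,0].min().round(4),L[:,0].max().round(4))
    for x in list(np.arange(-.07,-.05,.002))+list(np.arange(.05,.074,.002))+list(np.arange(.104,.124,.003)):
        q=(L[:,0]>=x)&(L[:,0]<x+.002)
        if q.sum()>1: print('  %.3f n%d y%s top%.4f gray%.0f'%(x,q.sum(),np.percentile(L[q,1],[3,97]).round(4),np.percentile(L[q,2],10),gg[q].mean()))
```

```text
[ 0.4994689  -0.09044796  0.14205506] [-3.14100991  0.00352391 -0.02111304] [-0.73693924  0.1174081  -1.33899748] 0.014071615568173743 39.02878761291504
wrist min/max x -0.0511 0.1108
  -0.050 n23 y[-0.0067  0.0084] top-0.0098 gray55
  0.050 n200 y[-0.0069  0.0075] top-0.0136 gray62
  0.052 n201 y[-0.0069  0.0079] top-0.0135 gray58
  0.054 n209 y[-0.0068  0.0078] top-0.0133 gray57
  0.056 n185 y[-0.0056  0.0062] top-0.0122 gray29
  0.058 n136 y[-0.0048  0.0054] top-0.0111 gray11
  0.060 n150 y[-0.0048  0.0054] top-0.0112 gray12
  0.062 n97 y[-0.0036  0.0047] top-0.0101 gray44
  0.064 n50 y[-0.0012  0.0023] top-0.0080 gray76
  0.066 n54 y[-0.0014  0.0023] top-0.0078 gray80
  0.068 n63 y[-0.0016  0.0023] top-0.0077 gray84
  0.070 n54 y[-0.0016  0.0023] top-0.0079 gray85
  0.072 n66 y[-0.0016  0.0023] top-0.0079 gray84
  0.104 n60 y[-0.001   0.0022] top-0.0081 gray76
  0.107 n65 y[-0.001   0.0022] top-0.0080 gray76
  0.110 n21 y[-0.001   0.0022] top-0.0074 gray74
scene min/max x -0.0643 0.1161
  -0.066 n8 y[-0.0091  0.0026] top-0.0114 gray33
  -0.064 n13 y[-0.0091  0.0024] top-0.0125 gr
[... 506 characters left out ...]
n3 y[-0.0076 -0.0032] top-0.0116 gray45
  0.058 n5 y[-0.0066 -0.0027] top-0.0104 gray29
  0.060 n3 y[-0.0071  0.0015] top-0.0102 gray99
  0.062 n4 y[-0.005   0.0001] top-0.0104 gray101
  0.064 n2 y[-0.003  -0.0027] top-0.0066 gray123
  0.066 n3 y[-0.0029 -0.0005] top-0.0081 gray112
  0.070 n2 y[-0.0043 -0.0015] top-0.0068 gray124
  0.107 n2 y[-0.0014  0.    ] top-0.0047 gray123
  0.110 n2 y[-0.0036 -0.0028] top-0.0078 gray108
  0.113 n2 y[-0.0032 -0.0009] top-0.0073 gray130Traceback (most recent call last):
  File "<stdin>", line 6, in <module>
    return umr_minimum(a, axis, None, out, keepdims, initial, where)
ValueError: zero-size array to reduction operation minimum which has no identity
```

Emit:
move_arm --series '[[[0,0,4.6,0,0,0,0],[0,0,0,0.0033,0.0096,0,0],[0,0,0,0.006,0.018,0,0],[0,0,0,0.0063,0.0187,0,0],[0,0,0,0.0063,0.0187,0,0],[0,0,0,0.0063,0.0187,0,0],[0,0,0,0.0063,0.0187,0,0],[0,0,0,0.0063,0.0187,0,0],[0,0,0,0.0063,0.0187,0,0],[0,0,0,0.0063,0.0187,0,0],[0,0,0,0.006,0.018,0,0],[0,0,0,0.0033,0.0096,0,0],[0,0,0,0,0,0.015,0],[0,0,0,0,0,0.015,0],[0,0,0,0,0,0.01,0],[0,0,0,0,0,0.005,0],[0,0,0,0,0,0,0],[0,0,0,0,0,0,0],[0,0,0,0,0,0,0]]]'

```text
time: 7.28
tcp_pos: [0.545, -0.2823, 0.0996]
orientation: [3.141, -0.001, -0.101]
contact_force: [0.7, 0.4, -0.7]
finger_gap: 0.0141
grip_force: 39.1
```

Run:
```python
from held import *
c=cam('wrist'); save(c,'w4.png'); W=cloud(c)
e=R.from_euler('xyz',s['orientation']).as_matrix(); 
S=pick(W,.44,.66,-.36,-.20,.09,.12); S=S[(S[:,0]>.565)&(S[:,0]<.595)]
a,b=line(S); print('probe front axis y at x=.58',a+b*.58,np.degrees(b),'z top',np.percentile(S[:,2],95))
S=pick(W,.5,.66,-.36,-.20,.005,.012); r=cv2.minAreaRect((S[:,:2]*1000).astype(np.float32)); print('foot part',r)
S=pick(W,.57,.6,-.36,-.2,.068,.086); print('tips',len(S)); 
_,l,cen=cv2.kmeans((S*1000).astype(np.float32),2,None,(3,50,.01),10,0); print(cen)
mid=np.array(s['tcp_pos'])+e@[-.001,.0004,-.0055]; print('mid',mid.round(4),'yaw',np.degrees(s['orientation'][2]).round(2))
```

```text
[ 0.54495685 -0.28231036  0.09955795] [ 3.14111330e+00 -1.16595401e-03 -1.00845402e-01] [ 0.7309519   0.39910196 -0.66435683] 0.014097874598520712 39.10309374332428
probe front axis y at x=.58 -0.28625879306025964 -5.677128226332578 z top 0.11337043089617545
foot part ((555.9830932617188, -284.1817932128906), (52.06956481933594, 101.77317810058594), 84.19031524658203)
tips 458
[[ 581.3244   -298.739      78.360054]
 [ 583.7306   -274.4735     78.98322 ]]
mid [ 0.5439 -0.2826  0.1051] yaw -5.78
```

View pics/w4.png

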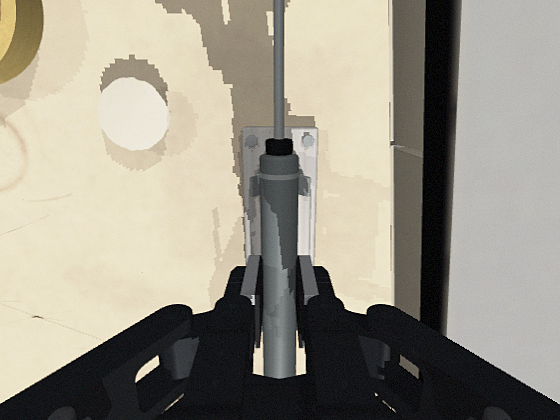

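The probe lies over the clips, with its axis at px (280,200) between the finger tips at (253,186) and (306,186). I'll correct 1.5 mm in x and lower it.

Emit:
move_arm --series '[[[0,0,0,-0.0015,0,0.005,0],[0,0,0,0,0,0.005,0],[0,0,0,0,0,0.005,0],[0,0,0,0,0,0.003,0],[0,0,0,0,0,0.002,0],[0,0,0,0,0,0,0],[0,0,0,0,0,0,0]]]'

```text
time: 7.92
tcp_pos: [0.5428, -0.282, 0.0786]
orientation: [-3.141, 0.0, -0.101]
contact_force: [-0.5, 0.1, -0.1]
finger_gap: 0.0142
grip_force: 39.1
```

Emit:
move_arm --series '[[[0,0,0,0,0,0.0015,0],[0,0,0,0,0,0.0015,0],[0,0,0,0,0,0.001,0],[0,0,0,0,0,0,0],[0,0,0,0,0,0,0]]]'

```text
time: 8.33
tcp_pos: [0.5428, -0.282, 0.0748]
orientation: [-3.142, 0.0, -0.101]
contact_force: [0.5, 0.4, 0.0]
finger_gap: 0.0145
grip_force: 39.1
```

Emit:
move_arm --series '[[[0,0,0,0,0,0.0015,0],[0,0,0,0,0,0.0015,0],[0,0,0,0,0,0,0],[0,0,0,0,0,0,0]]]'

```text
time: 8.67
tcp_pos: [0.5436, -0.2825, 0.0724]
orientation: [3.141, -0.002, -0.101]
contact_force: [0.2, -0.8, 2.1]
finger_gap: 0.0143
grip_force: 39.5
```

Emit:
move_arm --series '[[[0,0,0,0,0,0.001,0],[0,0,0,0,0,0.001,0],[0,0,0,0,0,0,0],[0,0,0,0,0,0,0]]]'

```text
time: 9.0
tcp_pos: [0.5438, -0.2825, 0.0707]
orientation: [3.141, -0.002, -0.101]
contact_force: [1.0, -1.2, 4.9]
finger_gap: 0.014
grip_force: 39.6
```

Emit:
move_arm --series '[[[0,0,0,0,0,0.001,0],[0,0,0,0,0,0.001,0],[0,0,0,0,0,0,0],[0,0,0,0,0,0,0]]]'

```text
time: 9.33
tcp_pos: [0.544, -0.2826, 0.0688]
orientation: [3.141, -0.003, -0.101]
contact_force: [0.2, -0.7, 5.0]
finger_gap: 0.0137
grip_force: 39.6
```

Emit:
move_arm --series '[[[0,0,0,0,0,0.001,0],[0,0,0,0,0,0.001,0],[0,0,0,0,0,0,0],[0,0,0,0,0,0,0]]]'

```text
time: 9.67
tcp_pos: [0.544, -0.2825, 0.0666]
orientation: [3.141, -0.002, -0.101]
contact_force: [0.9, -1.1, 4.6]
finger_gap: 0.0144
grip_force: 39.6
```

Emit:
move_arm --series '[[[0,0,0,0,0,0.001,0],[0,0,0,0,0,0.001,0],[0,0,0,0,0,0,0],[0,0,0,0,0,0,0]]]'

```text
time: 10.0
tcp_pos: [0.5426, -0.2822, 0.0631]
orientation: [3.141, 0.001, -0.102]
contact_force: [1.6, -1.6, -1.3]
finger_gap: 0.014
grip_force: 39.1
```

Emit:
move_arm --series '[[[0,0,0,0,0,0.001,0],[0,0,0,0,0,0.0005,0],[0,0,0,0,0,0,0],[0,0,0,0,0,0,0]]]'

```text
time: 10.33
tcp_pos: [0.542, -0.2821, 0.0614]
orientation: [3.142, 0.002, -0.102]
contact_force: [1.1, -3.5, -4.7]
finger_gap: 0.0141
grip_force: 39.0
```

Run:
```python
from held import *
c=cam('wrist'); save(c,'w5.png'); held(c)
```

```text
[ 0.54197785 -0.28207941  0.06140441] [ 3.14150215e+00  2.08327141e-03 -1.01646120e-01] [ 1.09656254 -3.49495086 -4.72179011] 0.014128032834749156 39.00742471218109
-0.05 128 [-0.0067  0.0001  0.0083] [-0.0134 -0.0113 -0.0071]
-0.04 1002 [-0.0105  0.0006  0.0116] [-0.0139 -0.0123  0.0002]
-0.03 705 [-0.0087  0.0006  0.0099] [-0.0136 -0.0119 -0.0061]
-0.02 619 [-0.0064  0.0006  0.0075] [-0.0136 -0.0121 -0.0073]
-0.01 668 [-0.0063  0.0006  0.0074] [-0.015  -0.0125 -0.0095]
-0.0 866 [-0.015   0.0006  0.0168] [-0.0271 -0.0123  0.0087]
0.01 3158 [-0.0183  0.0002  0.0186] [-0.0283 -0.0127  0.0092]
0.02 1571 [-0.0159  0.0006  0.0172] [-0.0135 -0.0073  0.0095]
0.03 1170 [-0.0147  0.0004  0.0155] [-0.0136 -0.0113  0.0092]
0.04 2158 [-0.0152  0.0003  0.0157] [-0.0181 -0.013  -0.0097]
0.05 1238 [-0.0111  0.0006  0.012 ] [-0.014  -0.0119  0.0044]
0.06 707 [-0.0055  0.0003  0.0061] [-0.0126 -0.0098 -0.0058]
0.07 269 [-0.0013  0.0003  0.0022] [-0.0083 -0.0071 -0.0058]
0.08 295 [-0.0016  0.0003  0.0022] [-0.0083 -0.0071 -0.0056]
0.09 298 [-0.0012  0.0003  0.0022] [-0.0083 -0.0071 -0.0058]
0.1 307 [-0.0011  0.0004  0.0022] [-0.0083 -0.007  -0.0058]
0.11 179 [-0.0011  0.0007  0.0021] [-0.0084 -0.0071 -0.0056]
x range [-0.0459  0.1082]
```

It snapped: the clips now pull the probe down. I'll ease down until the saddles just touch.

Emit:
move_arm --series '[[[0,0,0,0,0,0.0006,0],[0,0,0,0,0,0,0],[0,0,0,0,0,0,0]]]'

```text
time: 10.63
tcp_pos: [0.542, -0.2821, 0.0614]
orientation: [3.141, 0.002, -0.102]
contact_force: [-1.6, -3.4, -3.5]
finger_gap: 0.0145
grip_force: 39.2
```

Emit:
move_arm --series '[[[0,0,0,0,0,0.0004,0],[0,0,0,0,0,0,0],[0,0,0,0,0,0,0]]]'

```text
time: 10.88
tcp_pos: [0.5421, -0.2821, 0.0613]
orientation: [3.141, 0.001, -0.102]
contact_force: [-4.4, -3.5, 0.3]
finger_gap: 0.014
grip_force: 39.4
```

Emit:
move_arm --series '[[[0,0,0,0,0,0.0004,0],[0,0,0,0,0,0,0],[0,0,0,0,0,0,0]]]'

```text
time: 11.13
tcp_pos: [0.5421, -0.2821, 0.0613]
orientation: [3.141, 0.001, -0.102]
contact_force: [-3.4, -3.0, 1.8]
finger_gap: 0.0143
grip_force: 39.6
```

Emit:
move_arm --series '[[[0,0,0,0,0,0,0.25],[0,0,0,0,0,0,0.4],[0,0,0,0,0,0,0.6],[0,0,0,0,0,0,0.6],[0,0,0,0,0,0,0.6],[0,0,0,0,0,0,0.6],[0,0,0,0,0,0,0.6],[0,0,0,0,0,0,0.6]]]'

```text
time: 11.8
tcp_pos: [0.543, -0.282, 0.0609]
orientation: [-3.141, -0.0, -0.101]
contact_force: [-0.2, 0.4, -0.5]
finger_gap: 0.0514
grip_force: 0.0
```

Released. I'll withdraw upward and check.

Emit:
move_arm --series '[[[0,0,0,0,0,-0.01,0.6],[0,0,0,0,0,-0.02,0.6],[0,0,0,0,0,-0.025,0.6],[0,0,0,0,0,-0.025,0.6],[0,0,0,0,0,-0.025,0.6],[0,0,0,0,0,-0.02,0.6],[0,0,0,0,0,-0.01,0.6],[0,0,0,0,0,0,0.6],[0,0,0,0,0,0,0.6]]]'

```text
time: 12.55
tcp_pos: [0.543, -0.2821, 0.1961]
orientation: [3.141, -0.001, -0.101]
contact_force: [-0.7, -0.4, -0.2]
finger_gap: 0.0512
grip_force: 0.0
```

Run:
```python
from m import *
c=cam('wrist'); W=cloud(c); u=np.array([np.cos(np.radians(5.8)),-np.sin(np.radians(5.8))]); n=np.array([-u[1],u[0]])
P=W.reshape(-1,3); d=P[:,:2]-[.542,-.2827]; a=d@u; b=d@n
k=(abs(b)<.012)&(P[:,2]>.055)&(P[:,2]<.085)&(abs(a)<.13)
for x in np.arange(-.07,.12,.01):
    q=k&(abs(a-x)<.005); 
    if q.sum()>3: print(round(x,3),q.sum(),'b',np.percentile(b[q],[3,50,97]).round(4),'ztop',np.percentile(P[q,2],95).round(4))
print(a[k].min(),a[k].max())
d=cam('scene'); cv2.imwrite('pics/c5.png',np.hstack([cv2.resize(c['frame'],(400,300)),cv2.resize(d['frame'][140:230,250:370],(400,300),interpolation=cv2.INTER_CUBIC)])[...,::-1])
```

```text
-0.06 191 b [-0.0077 -0.      0.0078] ztop 0.0756
-0.05 192 b [-0.0078 -0.      0.0078] ztop 0.0749
-0.04 343 b [-0.0117 -0.      0.0117] ztop 0.0759
-0.03 251 b [-0.0109 -0.      0.0112] ztop 0.0751
-0.02 218 b [-0.0076 -0.0001  0.0075] ztop 0.0751
-0.01 217 b [-0.0075 -0.0001  0.0074] ztop 0.0749
0.0 224 b [-0.0075 -0.0001  0.0073] ztop 0.0749
0.01 231 b [-0.0074 -0.0001  0.0072] ztop 0.075
0.02 243 b [-0.0073 -0.0001  0.0072] ztop 0.075
0.03 251 b [-0.0073 -0.0001  0.0079] ztop 0.075
0.04 397 b [-0.011  -0.0001  0.0108] ztop 0.0759
0.05 294 b [-0.0095 -0.0001  0.0093] ztop 0.0752
0.06 180 b [-0.0056 -0.0001  0.006 ] ztop 0.074
0.07 65 b [-0.0017 -0.0002  0.0014] ztop 0.0696
0.08 70 b [-0.0017 -0.0002  0.0013] ztop 0.0694
0.09 70 b [-0.0017 -0.0002  0.0013] ztop 0.0696
0.1 88 b [-0.0017 -0.0002  0.002 ] ztop 0.069
0.11 86 b [-0.0017  0.0001  0.002 ] ztop 0.0695
-0.06385882254050217 0.11637025353949759
```

View pics/c5.png

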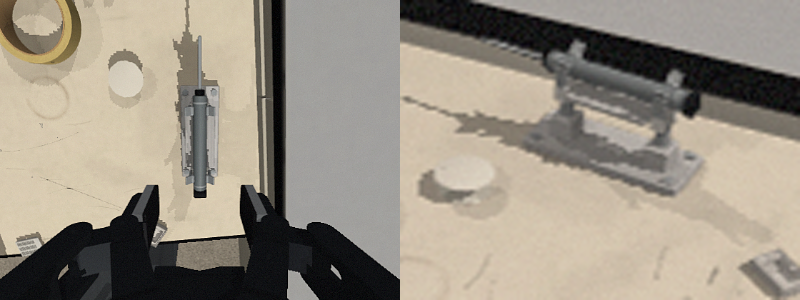

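The probe sits level in both clips: its axis is at about 0.066, it is centred sideways, and it spans -63.9 to +116.4 mm along the holder. The dish and cassette are where they were. Handing in.

```bash
python3 -c "
from workcell import bot
print(bot.hand_in())"
```

```text
the job is handed in; nothing more can be done
None
```

The probe is snapped level into both clips of the empty holder, its handle centred to within about 1 mm, released and handed in; the highest push I read was about 5 N, gripping at 40 N, in roughly 13 s.

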